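Clip the tag-out snap hook to the table staple

ROBOT

A 6-joint arm with a two-finger parallel gripper is mounted at the origin on a cart in front of the work surface, level with it; the furniture and walls round the work are solid. World frame = base frame: x ahead of the robot, y to its left, z up, the work surface at z = 0. Lengths are in mm, angles in rad, forces in N, time in s.
With the tool pointing down it reaches from about 275 to 750 mm from the base axis. Payload 10.2 kg.
Tool frame: the origin (TCP) lies midway between the tips of the shut fingers; the grasp point (between the pads) lies 19 mm behind it; z points along the fingers, y is the line along which they close (so a half turn about z gives the same grasp; the last joint's range is limited). The gripper opens to 85 mm and grips with 20 to 120 N. Pads are 22 mm wide; open, the fingers measure 114 mm over their backs; the gripper's body (76 mm by 85 mm) begins 54 mm behind the grasp point. The pads swing forward as they close: fully open they stand 13 mm farther back than shut.
Start: joints at [-1.401, 0.313, 1.498, -0, 1.331, -0.223], TCP at [200.946, -485.028, 231.294] pointing down, gripper open.
Joint ranges: [-2.94, 2.94], [-0.97, 2.17], [0.19, 2.56], [-1.23, 4.37], [0.02, 3.11], [-2.88, 2.88]. Speed limits (rad/s): [2.39, 2.39, 3.01, 3.14, 3.14, 3.14].

INTERFACE

Orientations are given as a unit quaternion [w, x, y, z].
In Python, from rig import sense, capture, finish_job, find_in, place_of gives the robot as it stands. The module is installed in compiled form; this text tells all that it offers.
- The arm moves only by the shell command python3 -m jog 'ROWS' [FORCE]. ROWS is JSON, a list of rows, each an object of numbers: "tx", "ty", "tz": the shift along the tool's x, y, z in mm; "ax", "ay", "az": the turn, a rotation vector about the tool's x, y, z in rad; "jaw": the closure, from -1 (fully open) to 1 (shut), so that 0 is half open. In form: [{"tx": .., "ty": .., "tz": .., "ax": .., "ay": .., "az": .., "jaw": ..}, ...]. A call has 1 to 5 rows; each row shifts and turns the commanded pose from where the row before left it, along the tool's axes as they then stand; what a row does not reach is not made up. A row lasts 1/8 s, in which the tool goes at most 62.5 mm and 10.7 degrees, less where a joint would pass 70% of its speed; a pose out of reach is approached as far as the arm can. A call with a gripper value outside its range is refused whole. The fingers move at their own pace and stop on an object; FORCE is the grip in N (left out, the last holds). Time passes only in rows, so rows that do not move let the fingers close. It gives the time, the measured TCP pose, the force, the opening and the grip force at its end, in the units of the state.
- sense(): the state, without advancing time (a new reading comes with each control period).
- capture(name): name is "scene" or "top"; returns a dict with "color" (420x560x3 uint8, red, green, blue), "depth" (420x560 float32, mm along the optical axis (not along the pixel's ray), 0 where there is no reading), "fx", "fy", "cx", "cy" (pixels), "k1" (the pictures are not rectified: a ray, as slopes to the right and down, at radius r is drawn at 1 + k1 r^2 times it, then the intrinsics apply), "camera_from_world" (4x4, takes a point from world to camera coordinates). Camera axes: x right, y up, looking along -z (the intrinsics and any distortion apply to the point x, -y, -z); pixel columns grow to the right and rows downward; lengths in mm; the calibration is good to about 2 mm. A picture is of the moment at which its call begins.
- finish_job(): hands the job in; it is judged then, once.
Trained networks look in the newest picture that a camera, given by its name, has taken for a name from the list of things; names that differ only in an ending like _2 or _b are one class to them, and where a whole thing is asked for, a point or a joint stands for the part that bears it (a point fixed in the world has none). Each returns a list of dicts, best first, with "conf" (0 to 1); they miss things now and then, are a little off and sometimes report something else, mostly with a low value. They report only what shows in the picture. A call takes as long as a camera call.
- find_in(query, camera): "centre" ([column, row] in pixels, amid what is visible of it).
- place_of(query, camera): "centre" ([column, row] in pixels: a listed point, or the origin of a listed thing).
The state is a dict: "time_s": time; "joints": joint angles; "dq": joint speeds; "tau": joint torques, N m; "eef_pos": TCP position; "ee_rot": TCP orientation; "force": force on the tool from outside, world axes, zero at the start; "wrist_torque": the same for the moment, N m; "grip_width": opening from 0.0 (shut) to 1.0 (fully open); "grip_force": force on a finger pad.
Only numpy, scipy, OpenCV 4.12 (cv2) and the standard library are available. Lean on these libraries where they do the work, as an engineer would, in place of code of your own. Each camera call takes 0.05 s, during which the arm holds its last target. There are 200 camera calls.

TASK

Tag the saw out for its blade change: press the big snap hook against the near leg of the steel staple until the sprung gate gives way inward, lets the leg in and closes behind it. Then tug the hook by its red tag, tag first, until the leg bears firmly (about 5 N) in the round crook at the other end; do not force the staple (never over 40 N), leave the screw box, wax tin and tape measure alone, and let go with the hook lying flat and the leg still in the crook behind the closed gate.

Things in the scene. Friction and masses are not known exactly. Their poses are not given: they have to be found in the camera images.
- snap_hook: loose aluminium snap hook (carabiner) with a red tag, lying flat, 199 mm long, 0.26 kg, round bar 14 mm thick. Origin on its underside in the middle of the D-shaped opening; x along it towards the round crook, y towards the gate, z up. The bar's centre lines: spine y = -30 mm, gate side y = 30, tail joins at x = -70. Inside, a leg's centre has room from y = -18 to 18 mm
- spine_face (a point): middle of the flat outer face of the black ribbed grip on the hook's spine, at hook x = 2.5, y = -39, z = 11 mm; the face is 75 mm long (hook x -35 to 40) and 22 mm tall from the table, the grip 15 mm wide. Push here, towards +y of the hook (axes as the hook)
- crook (a point): where the staple leg's centre sits when it bears in the crook: hook x = 58, y = 0, 7 mm up. The crook is a half circle of bar-centre radius 30 mm about hook (40, 0); it ends on the gate side in a round nose, bar-end centre at (32, 30), tip at x = 25 mm
- tag_mid (a point): grip point of the red tag of the snap hook (axes as the hook): 92 mm behind the hook origin at x = -92, y = 0, half-way up. The tag is 56 mm long (x -122 to -66), 46 mm wide in y, 12 mm thick, flat on the table, with a white stripe. Dragging the hook over the table takes 1 to 5 N
- gate (a joint): brass gate: 0 closed, grows as it swings inward, up to 0.9 rad. Hinge at hook (-40, 30) mm; 10 mm bar, free end at x = 22. A spring shuts it: 3 N at the free end to start, 6 N at 0.5 rad. Press the leg in near the free end, its centre at hook x = 10 to 20; the gate snaps shut once the leg is 67 mm from the hinge (at x = 15, about y = -8 mm)
- staple: fixed upright U-shaped steel staple, 10 mm round bar, 52 mm high, legs 70 mm apart. Origin: on the table midway between the legs; near leg at y = -35 mm, far leg at y = +35 mm in its frame (its plane is its y-z plane). The hook lies on the near leg's side, its gate roughly towards it
- near_leg (a point): centre line of the near leg of the staple, 7 mm above the table (axes as the staple)
- screw_box: loose blue carton of screws, 55x90x38 mm, bystander; origin at the centre of its underside
- wax_tin: loose round tin, 58 mm across, 29 mm high, bystander; origin at the centre of its underside
- tape_measure: loose yellow tape measure, 40x83x66 mm, bystander; origin at the centre of its underside

How it is judged:
By the outcome, as a careful person would: the job done as asked, in the order asked, and still so for the second after the job is handed in, with the robot touching nothing.
It also fails if it takes over 72 s, if anything falls off the work surface, if the arm or the gripper's body presses on something with over 40 N, if the wrist force passes 120 N, or if a joint passes its speed limit or range.

## Working session

There is one attempt and no reset: what is moved stays moved. The work goes in short steps, Python scripts to look and compute and a shell command to move; the robot and the scene stay as the last step left them, time stands still between calls to the robot, and variables do not carry over. Pictures are saved under pics/ and viewed, at most 10 in all, crops included, and the job is handed in when it is done.

```bash
mkdir -p pics; cat > h.py <<'E'
import numpy as np, cv2
from rig import sense, capture, finish_job, find_in, place_of
def ray(c,px):
    u=np.array([(px[0]-c['cx'])/c['fx'],(px[1]-c['cy'])/c['fy']]);s=u.copy()
    for _ in range(20): s=u/(1+c['k1']*(s@s))
    M=np.linalg.inv(c['camera_from_world']);d=M[:3,:3]@np.array([s[0],-s[1],-1]);return M[:3,3],d
def onz(c,px,z):
    o,d=ray(c,px);return o+d*(z-o[2])/d[2]
def proj(c,p):
    q=c['camera_from_world']@np.append(p,1);s=np.array([q[0],-q[1]])/-q[2];s=s*(1+c['k1']*(s@s))
    return np.array([c['cx']+c['fx']*s[0],c['cy']+c['fy']*s[1]])
def save(c,n): cv2.imwrite('pics/'+n+'.png',c['color'][:,:,::-1])
Z=dict(snap_hook=0,spine_face=11,crook=7,tag_mid=6,staple=0,near_leg=7,screw_box=0,wax_tin=0,tape_measure=0)
def look(cams=('scene','top'),names=Z):
    C={}
    for k in cams:
        c=C[k]=capture(k)
        for n in names:
            r=place_of(n,k)
            for a in r[:2]: print(k,n,round(a['conf'],2),np.round(a['centre']),np.round(onz(c,a['centre'],Z[n])[:2],1))
    return C
E
python3 - <<'E'
from h import *
C=look()
for k in C: save(C[k],k+'0')
s=sense();print(s)
E
```

```text
scene snap_hook 0.63 [277. 246.] [563.2 -63.6]
scene spine_face 0.92 [291. 236.] [560.2 -98.1]
scene spine_face 0.27 [142. 244.] [719.3 145.5]
scene crook 0.94 [260. 230.] [622.4 -68.8]
scene crook 0.31 [291. 235.] [ 568.3 -104.7]
scene tag_mid 0.82 [309. 264.] [472.4 -63.5]
scene staple 0.98 [214. 260.] [601.6  59.6]
scene staple 0.44 [259. 233.] [624.5 -68.4]
scene near_leg 0.51 [140. 246.] [723.2 149. ]
scene screw_box 0.75 [323. 197.] [ 657.4 -284.1]
scene screw_box 0.22 [278. 245.] [564.7 -68. ]
scene tape_measure 0.55 [140. 244.] [738.8 140.2]
top snap_hook 0.76 [277. 243.] [559.4 -66.5]
top snap_hook 0.35 [292. 238.] [ 570.7 -101.8]
top spine_face 0.64 [292. 242.] [ 559.7 -101. ]
top crook 0.59 [276. 213.] [625.2 -67.4]
top crook 0.16 [293. 240.] [ 564.9 -102.1]
top tag_mid 0.6 [275. 283.] [471.  -60.1]
top staple 0.53 [214. 230.] [593.3  74.5]
top near_leg 0.52 [227. 231.] [588.6  42.5]
top screw_box 0.97 [373. 197.] [ 656.7 -287.8]
top wax_tin 0.76 [359. 284.] [ 464.3 -246.1]
top wax_tin 0.67 [216. 230.] [591.8  68. ]
top tape_measure 0.72 [189. 172.] [726.  129.3]
{'time_s': 1.0, 'joints': array([-1.40141576e+00,  3.12889621e-01,  1.49770396e+00, -1.47373519e-05,
        1.33097464e+00, -2.23386944e-01]), 'dq': array([ 0.00075948,  0.0014891 ,  0.00010974, -0.00099761,  0.00066942,
       -0.0001411 ]), 'tau': array([ 1.23398564e-03, -4.12166548e+01, -2.59894484e+01, -8.25659481e-05,
        5.57419316e-04, -1.43660793e-05]), 'eef_pos': array([ 200.93527536, -485.03613474,  231.29799819]), 'ee_rot': array([ 1.20221141e-05,  9.80778263e-01,  1.95125596e-01, -7.48513313e-06]), 'force': array([-0.30089602, -0.46967575, -0.17890206]), 'wrist_torque': array([ 0.00315218, -0.01809511, -0.01618885]), 'grip_force': 0.0, 'grip_width': 0.9979466377711471}
```

```bash
python3 - <<'E'
import cv2
a=cv2.imread('pics/top0.png')[130:330,160:420];b=cv2.imread('pics/scene0.png')[170:320,110:350]
cv2.imwrite('pics/t1.png',cv2.resize(a,None,fx=3,fy=3,interpolation=2));cv2.imwrite('pics/s1.png',cv2.resize(b,None,fx=3,fy=3,interpolation=2))
E
```

```text
(no output)
```

View pics/t1.png

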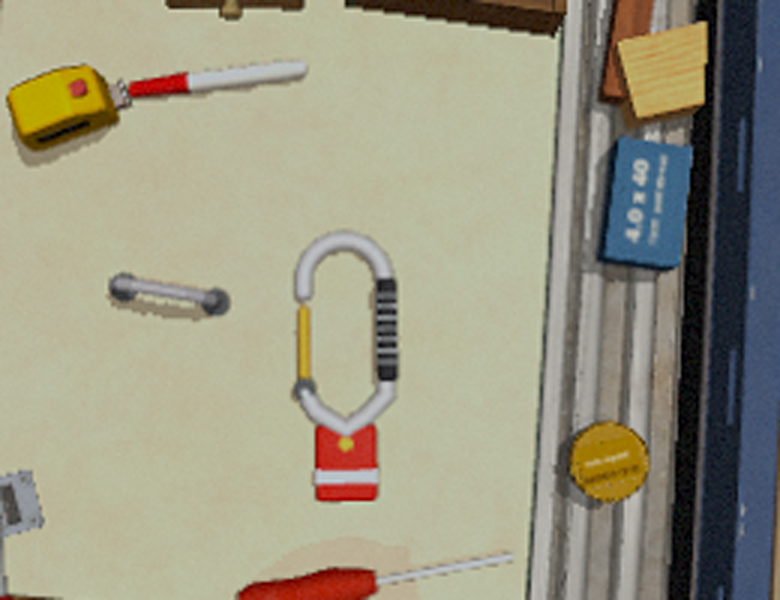

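View pics/s1.png

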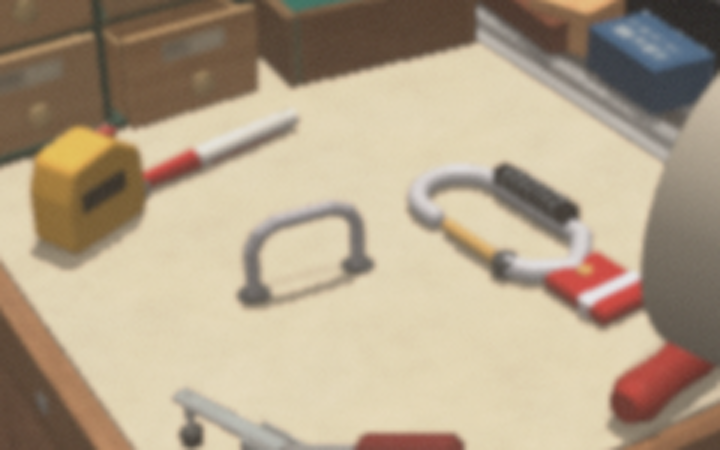

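The top view shows the hook with its crook up the image (world +x), the gate facing the staple on the left, and the tag at t1 (345,462). The staple's near foot is at t1 (217,301) and its far foot at (124,287). In the scene crop the near foot is at (357,263). I'll do the whole job holding the tag.

```bash
cat >> h.py <<'E'
from scipy.spatial.transform import Rotation as R
def rot(s): q=s['ee_rot'];return R.from_quat([q[1],q[2],q[3],q[0]])
def to(p,yaw):
    s=sense();r=rot(s);x=r.as_matrix()[:,0];cur=np.arctan2(x[1],x[0])
    print('tool shift',np.round(r.inv().apply(np.array(p)-s['eef_pos']),1),'az',round(cur-yaw,3),'pos',np.round(s['eef_pos'],1),'t',round(s['time_s'],2),'w',round(s['grip_width'],3),'F',np.round(s['force'],1))
E
python3 - <<'E'
from h import *
for k,near,far,cr in(('top',(232.3,230.3),(201.3,225.7),None),('scene',(229,257.7),(195,268),None)):
    c=capture(k); print(k,onz(c,near,3),onz(c,far,3))
# red tag + hook in top
c=capture('top');im=c['color'].astype(int)
m=((im[...,0]>150)&(im[...,1]<70)&(im[...,2]<70)).astype(np.uint8);m[:268]=0;m[300:]=0;m[:,:262]=0;m[:,290:]=0
# tag incl. stripe: min-area rect of hull
p=np.argwhere(m)[:,::-1].astype(np.float32)
w=np.array([onz(c,q,12)[:2] for q in p],np.float32);print('tag',cv2.minAreaRect(w))
# grip dark
m=(im.max(2)<70)&(np.indices(m.shape)[0]>215)&(np.indices(m.shape)[0]<262)&(np.indices(m.shape)[1]>280)&(np.indices(m.shape)[1]<298)
w=np.array([onz(c,q,22)[:2] for q in np.argwhere(m)[:,::-1]],np.float32);print('grip',cv2.minAreaRect(w))
to([471,-61,231],-0.045)
E
```

```text
top [590.40749803  31.81735999   3.        ] [602.57744257 101.39689857   3.        ]
scene [586.22963764  35.23528609   3.        ] [597.75990148 103.52051022   3.        ]
tag ((469.81866455078125, -61.694984436035156), (41.46492385864258, 51.9532470703125), 88.49594116210938)
grip ((565.626220703125, -92.7089614868164), (10.92195987701416, 71.84876251220703), 88.38260650634766)
tool shift [ 4.118e+02 -2.884e+02  3.000e-01] az 0.438 pos [ 201.  -485.   231.3] t 1.15 w 1.0 F [ 0.2 -0.9  0.5]
```

```bash
python3 -m jog '[{"az":0.14,"jaw":-0.5},{"az":0.14,"jaw":-0.5},{"az":0.133,"jaw":-0.5},{"tx":33,"ty":-52,"jaw":-0.5},{"tx":33,"ty":-52,"jaw":-0.5}]' 40
python3 -m jog '[{"tx":33,"ty":-52,"jaw":-0.5},{"tx":33,"ty":-52,"jaw":-0.5},{"tx":33,"ty":-52,"jaw":-0.5},{"tx":33,"ty":-52,"jaw":-0.5},{"tx":33,"ty":-52,"jaw":-0.5}]' 
python3 -c "
from h import *
to([471.5,-61.5,60],-0.02)"
```

```text
tool shift [ 412.  -287.7  171.3] az 0.413 pos [ 201.  -485.   231.3] t 1.15 w 1.0 F [ 0.2 -0.9  0.5]schema error: expected keys tx, ty, tz, ax, ay, az, jaw
schema error: expected keys tx, ty, tz, ax, ay, az, jaw
```

```bash
python3 -m jog '[{"tx":0,"ty":0,"tz":0,"ax":0,"ay":0,"az":0.14,"jaw":-0.5},{"tx":0,"ty":0,"tz":0,"ax":0,"ay":0,"az":0.14,"jaw":-0.5},{"tx":0,"ty":0,"tz":0,"ax":0,"ay":0,"az":0.133,"jaw":-0.5},{"tx":33,"ty":-52,"tz":0,"ax":0,"ay":0,"az":0,"jaw":-0.5},{"tx":33,"ty":-52,"tz":0,"ax":0,"ay":0,"az":0,"jaw":-0.5}]' 40
python3 -m jog '[{"tx":33,"ty":-52,"tz":0,"ax":0,"ay":0,"az":0,"jaw":-0.5},{"tx":33,"ty":-52,"tz":0,"ax":0,"ay":0,"az":0,"jaw":-0.5},{"tx":33,"ty":-52,"tz":0,"ax":0,"ay":0,"az":0,"jaw":-0.5},{"tx":33,"ty":-52,"tz":0,"ax":0,"ay":0,"az":0,"jaw":-0.5},{"tx":33,"ty":-52,"tz":0,"ax":0,"ay":0,"az":0,"jaw":-0.5}]'
python3 -c "
from h import *
to([471.5,-61.5,60],-0.02)"
```

```text
time_s: 1.78
eef_pos: [269.5, -381.1, 231.1]
ee_rot: [-0.0, 1.0, -0.011, 0.0]
force: [1.3, -0.0, 1.2]
grip_width: 0.75
grip_force: 0.0
time_s: 2.4
eef_pos: [440.1, -124.0, 231.6]
ee_rot: [0.0, 1.0, -0.01, 0.0]
force: [0.7, -1.1, 0.7]
grip_width: 0.748
grip_force: 0.0
tool shift [ 30.  -63.1 171.6] az -0.0 pos [ 440.1 -124.   231.6] t 2.4 w 0.748 F [ 0.7 -1.1  0.7]
```

```bash
python3 -m jog '[{"tx":15,"ty":-31,"tz":40,"ax":0,"ay":0,"az":0,"jaw":-0.5},{"tx":15,"ty":-32,"tz":40,"ax":0,"ay":0,"az":0,"jaw":-0.5},{"tx":0,"ty":0,"tz":60,"ax":0,"ay":0,"az":0,"jaw":-0.5},{"tx":0,"ty":0,"tz":50,"ax":0,"ay":0,"az":0,"jaw":-0.5},{"tx":0,"ty":0,"tz":0,"ax":0,"ay":0,"az":0,"jaw":-0.5}]'
python3 -c "
from h import *
to([471.5,-61.5,0],-0.02)
c=capture('scene');cv2.imwrite('pics/s2.png',cv2.resize(c['color'][170:350,150:420,::-1],None,fx=2.8,fy=2.8,interpolation=2))"
```

```text
time_s: 3.02
eef_pos: [468.8, -62.7, 39.2]
ee_rot: [-0.001, 1.0, -0.01, -0.003]
force: [0.6, -0.1, 0.8]
grip_width: 0.75
grip_force: 0.0
tool shift [ 2.9 -1.2 39.2] az -0.0 pos [468.8 -62.7  39.2] t 3.02 w 0.75 F [ 0.6 -0.1  0.8]
```

View pics/s2.png

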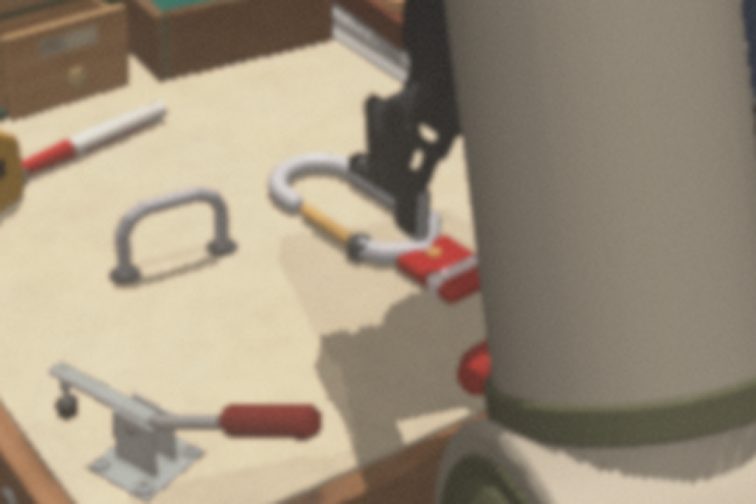

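The gripper hangs over the tag, with one finger at about (410,220) above it. Nothing is blocking the descent.

```bash
python3 -m jog '[{"tx":2,"ty":-1,"tz":15,"ax":0,"ay":0,"az":0,"jaw":-0.5},{"tx":0,"ty":0,"tz":12,"ax":0,"ay":0,"az":0,"jaw":-0.5},{"tx":0,"ty":0,"tz":8,"ax":0,"ay":0,"az":0,"jaw":-0.5},{"tx":0,"ty":0,"tz":2,"ax":0,"ay":0,"az":0,"jaw":-0.5},{"tx":0,"ty":0,"tz":0,"ax":0,"ay":0,"az":0,"jaw":-0.5}]'

```

```text
time_s: 3.7
eef_pos: [472.6, -62.5, 4.4]
ee_rot: [0.0, 1.0, -0.01, 0.0]
force: [-0.0, -0.4, 0.2]
grip_width: 0.746
grip_force: 0.0
```

```bash
python3 -m jog '[{"tx":0,"ty":0,"tz":3,"ax":0,"ay":0,"az":0,"jaw":-0.3},{"tx":0,"ty":0,"tz":0,"ax":0,"ay":0,"az":0,"jaw":0},{"tx":0,"ty":0,"tz":0,"ax":0,"ay":0,"az":0,"jaw":0.3},{"tx":0,"ty":0,"tz":0,"ax":0,"ay":0,"az":0,"jaw":0.3},{"tx":0,"ty":0,"tz":0,"ax":0,"ay":0,"az":0,"jaw":0.3}]' 60

```

```text
time_s: 4.32
eef_pos: [472.6, -62.4, 1.6]
ee_rot: [0.0, 1.0, -0.01, 0.0]
force: [-1.2, 1.3, 6.6]
grip_width: 0.513
grip_force: 61.7
```

```bash
python3 - <<'E'
from h import *
to([472,-62,2],-0.02)
C=look(names=['crook','spine_face','near_leg','tag_mid','staple'])
c=C['top'];im=c['color'].astype(int);I=np.indices(im.shape[:2])
m=(im.max(2)<70)&(I[0]>215)&(I[0]<262)&(I[1]>280)&(I[1]<298)
w=np.array([onz(c,q,22)[:2] for q in np.argwhere(m)[:,::-1]],np.float32);print('grip',cv2.minAreaRect(w))
cv2.imwrite('pics/t3.png',cv2.resize(c['color'][170:320,190:330,::-1],None,fx=4,fy=4,interpolation=2))
E
```

```text
tool shift [-0.7 -0.4 -0.4] az 0.0 pos [472.6 -62.4   1.6] t 4.33 w 0.513 F [-1.2  1.3  6.6]
scene crook 0.68 [259. 229.] [626.7 -69.7]
scene spine_face 0.7 [293. 233.] [ 567.1 -109.1]
scene near_leg 0.74 [227. 255.] [590.4  36.5]
scene tag_mid 0.65 [308. 268.] [465.1 -54.2]
scene staple 0.81 [213. 262.] [595.6  64.9]
top crook 0.84 [272. 214.] [625.2 -58.9]
top spine_face 0.81 [288. 240.] [564.1 -92.8]
top near_leg 0.8 [227. 229.] [593.9  42.2]
top tag_mid 0.67 [277. 242.] [562.6 -67.5]
top tag_mid 0.17 [277. 212.] [629.3 -68.8]
top staple 0.54 [216. 228.] [596.6  68.1]
grip ((565.5975341796875, -93.751953125), (13.027436256408691, 71.8443374633789), 88.42009735107422)
```

View pics/t3.png

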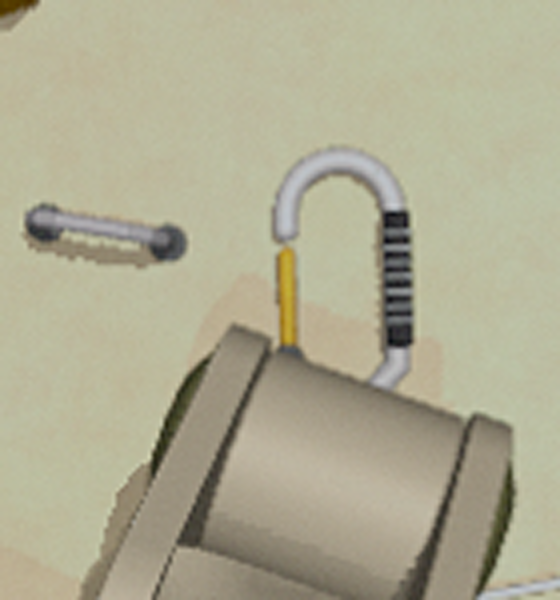

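The top view shows the hook held straight. The nose tip is at t3 (287,242), level with the staple's near foot at (170,242), so the hook must go about 9 mm in +x before pressing.

```bash
python3 - <<'E'
from h import *
c=capture('top')
for n,p,z in(('nose',(287,242),10),('leg',(170,242),2),('crooktop',(340,147),7),('gateend',(287,249),9)):
    print(n,onz(c,(190+p[0]/4-.4,170+p[1]/4-.4),z)[:2])
E
```

```text
nose [588.55672114 -33.43622532]
leg [590.94804778  32.3832626 ]
crooktop [641.12964226 -64.00951659]
gateend [584.75391269 -33.29896007]
```

```bash
python3 -m jog '[{"tx":5,"ty":0,"tz":-0.5,"ax":0,"ay":0,"az":0,"jaw":0.3},{"tx":5,"ty":-8,"tz":0,"ax":0,"ay":0,"az":0,"jaw":0.3},{"tx":0,"ty":-16,"tz":0,"ax":0,"ay":0,"az":0,"jaw":0.3},{"tx":0,"ty":-16,"tz":0,"ax":0,"ay":0,"az":0,"jaw":0.3},{"tx":0,"ty":-6,"tz":0,"ax":0,"ay":0,"az":0,"jaw":0.3}]'
python3 - <<'E'
from h import *
to([482,-14,2],-0.02)
c=capture('top')
cv2.imwrite('pics/t4.png',cv2.resize(c['color'][170:320,190:330,::-1],None,fx=4,fy=4,interpolation=2))
E
```

```text
time_s: 5.6
eef_pos: [483.2, -15.2, 1.7]
ee_rot: [-0.0, 1.0, -0.009, -0.0]
force: [-0.4, -1.3, -1.0]
grip_width: 0.514
grip_force: 61.2
tool shift [-1.3 -1.1 -0.3] az 0.001 pos [483.2 -15.2   1.7] t 5.6 w 0.514 F [-0.4 -1.3 -1. ]
```

View pics/t4.png

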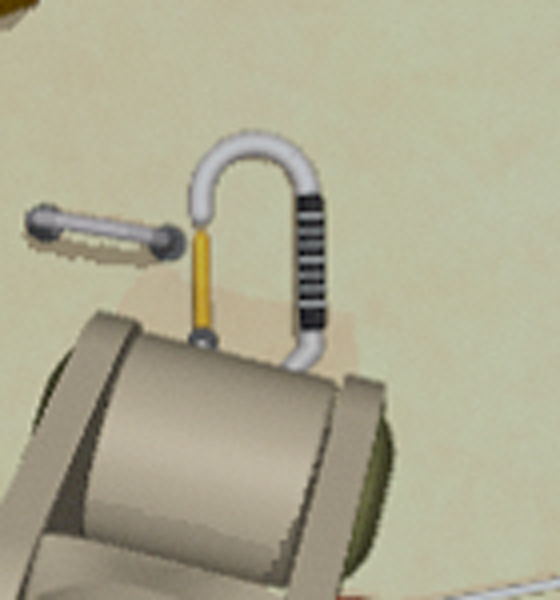

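The leg at (170,242) now faces the gate just below its free end at (201,230), so hook x is about 15. I'll press on.

```bash
Z='see'; python3 -m jog '[{"tx":0,"ty":-5,"tz":0,"ax":0,"ay":0,"az":0,"jaw":0.3},{"tx":0,"ty":-5,"tz":0,"ax":0,"ay":0,"az":0,"jaw":0.3},{"tx":0,"ty":-5,"tz":0,"ax":0,"ay":0,"az":0,"jaw":0.3}]'
python3 -m jog '[{"tx":0,"ty":-5,"tz":0,"ax":0,"ay":0,"az":0,"jaw":0.3},{"tx":0,"ty":-5,"tz":0,"ax":0,"ay":0,"az":0,"jaw":0.3}]'
```

```text
time_s: 6.02
eef_pos: [483.6, -1.7, 1.7]
ee_rot: [0.0, 1.0, -0.01, -0.0]
force: [-2.1, -3.7, -0.9]
grip_width: 0.517
grip_force: 61.1
time_s: 6.28
eef_pos: [484.1, 8.4, 1.8]
ee_rot: [0.0, 1.0, -0.01, 0.0]
force: [0.0, -5.1, -0.9]
grip_width: 0.521
grip_force: 61.1
```

```bash
python3 -m jog '[{"tx":0,"ty":-5,"tz":0,"ax":0,"ay":0,"az":0,"jaw":0.3},{"tx":0,"ty":-5,"tz":0,"ax":0,"ay":0,"az":0,"jaw":0.3},{"tx":0,"ty":-5,"tz":0,"ax":0,"ay":0,"az":0,"jaw":0.3}]'
python3 -m jog '[{"tx":0,"ty":-5,"tz":0,"ax":0,"ay":0,"az":0,"jaw":0.3},{"tx":0,"ty":-5,"tz":0,"ax":0,"ay":0,"az":0,"jaw":0.3}]'
python3 - <<'E'
from h import *
c=capture('top')
cv2.imwrite('pics/t5.png',cv2.resize(c['color'][190:270,180:290,::-1],None,fx=5,fy=5,interpolation=2))
E
```

```text
time_s: 6.65
eef_pos: [484.8, 23.1, 2.0]
ee_rot: [0.0, 1.0, -0.011, 0.001]
force: [0.0, -6.1, -1.1]
grip_width: 0.516
grip_force: 61.1
time_s: 6.9
eef_pos: [484.2, 33.2, 1.7]
ee_rot: [0.0, 1.0, -0.011, -0.0]
force: [-3.7, -7.1, -1.9]
grip_width: 0.513
grip_force: 61.1
```

View pics/t5.png

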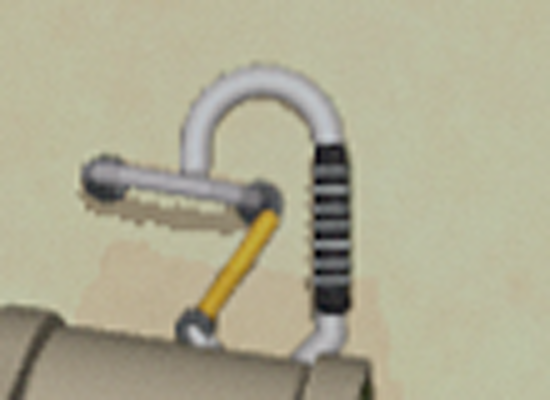

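The gate at (240,265) is swung inward about 0.5 rad, with the leg at (260,203) just past its free end, about 10 mm from snapping through.

```bash
python3 -m jog '[{"tx":0,"ty":-4,"tz":0,"ax":0,"ay":0,"az":0,"jaw":0.3},{"tx":0,"ty":-4,"tz":0,"ax":0,"ay":0,"az":0,"jaw":0.3}]'
python3 -m jog '[{"tx":0,"ty":-3,"tz":0,"ax":0,"ay":0,"az":0,"jaw":0.3},{"tx":0,"ty":0,"tz":0,"ax":0,"ay":0,"az":0,"jaw":0.3}]'
python3 - <<'E'
from h import *
c=capture('top')
cv2.imwrite('pics/t6.png',cv2.resize(c['color'][190:270,180:290,::-1],None,fx=5,fy=5,interpolation=2))
E
```

```text
time_s: 7.2
eef_pos: [483.6, 41.6, 1.7]
ee_rot: [-0.0, 1.0, -0.01, -0.001]
force: [-0.5, 0.2, -1.1]
grip_width: 0.517
grip_force: 61.5
time_s: 7.45
eef_pos: [484.9, 44.8, 1.8]
ee_rot: [-0.0, 1.0, -0.01, 0.0]
force: [-0.3, 0.6, -0.1]
grip_width: 0.515
grip_force: 61.5
```

View pics/t6.png

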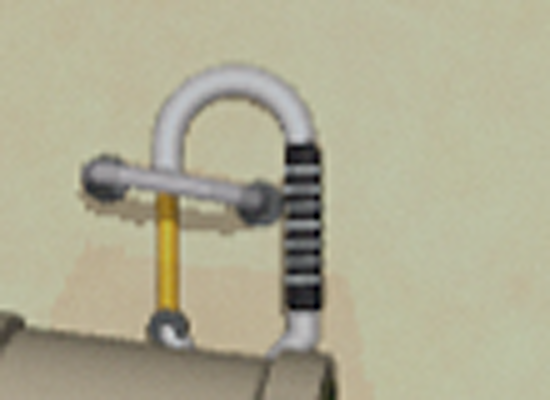

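The gate at (168,255) is straight and closed again, and the leg at (260,203) is inside near the spine, at y about -12. Next I'll centre the leg and tug tag first.

```bash
python3 -m jog '[{"tx":-6,"ty":4,"tz":0,"ax":0,"ay":0,"az":0,"jaw":0.3},{"tx":-8,"ty":4,"tz":0,"ax":0,"ay":0,"az":0,"jaw":0.3},{"tx":-8,"ty":4,"tz":0,"ax":0,"ay":0,"az":0,"jaw":0.3},{"tx":-8,"ty":0,"tz":0,"ax":0,"ay":0,"az":0,"jaw":0.3},{"tx":-4,"ty":0,"tz":0,"ax":0,"ay":0,"az":0,"jaw":0.3}]'
python3 -m jog '[{"tx":-3,"ty":0,"tz":0,"ax":0,"ay":0,"az":0,"jaw":0.3},{"tx":0,"ty":0,"tz":0,"ax":0,"ay":0,"az":0,"jaw":0.3}]'
```

```text
time_s: 8.12
eef_pos: [449.9, 33.0, 1.9]
ee_rot: [-0.0, 1.0, -0.01, -0.0]
force: [0.3, 0.6, -1.0]
grip_width: 0.519
grip_force: 61.5
time_s: 8.38
eef_pos: [447.3, 33.2, 1.8]
ee_rot: [-0.0, 1.0, -0.01, -0.0]
force: [-0.2, -0.4, -1.9]
grip_width: 0.517
grip_force: 61.5
```

```bash
python3 -m jog '[{"tx":-2,"ty":0,"tz":0,"ax":0,"ay":0,"az":0,"jaw":0.3},{"tx":0,"ty":0,"tz":0,"ax":0,"ay":0,"az":0,"jaw":0.3}]' | sed -n '2p;4p'
python3 -m jog '[{"tx":-1,"ty":0,"tz":0,"ax":0,"ay":0,"az":0,"jaw":0.3},{"tx":0,"ty":0,"tz":0,"ax":0,"ay":0,"az":0,"jaw":0.3}]' | sed -n '2p;4p'

```

```text
eef_pos: [445.3, 33.2, 1.7]
force: [-0.8, -0.6, -1.5]
eef_pos: [444.4, 33.2, 1.8]
force: [0.4, -0.1, -0.6]
```

```bash
python3 -m jog '[{"tx":-1,"ty":0,"tz":0,"ax":0,"ay":0,"az":0,"jaw":0.3},{"tx":0,"ty":0,"tz":0,"ax":0,"ay":0,"az":0,"jaw":0.3}]' | sed -n '2p;4p'

```

```text
eef_pos: [443.4, 33.2, 1.8]
force: [-1.5, -1.0, -1.0]
```

```bash
python3 -m jog '[{"tx":-1,"ty":0,"tz":0,"ax":0,"ay":0,"az":0,"jaw":0.3},{"tx":0,"ty":0,"tz":0,"ax":0,"ay":0,"az":0,"jaw":0.3}]' | sed -n '2p;4p'
python3 - <<'E'
from h import *
c=capture('top')
cv2.imwrite('pics/t7.png',cv2.resize(c['color'][190:270,180:290,::-1],None,fx=5,fy=5,interpolation=2))
E
```

```text
eef_pos: [442.4, 33.2, 1.8]
force: [-0.4, -0.5, -1.4]
```

View pics/t7.png

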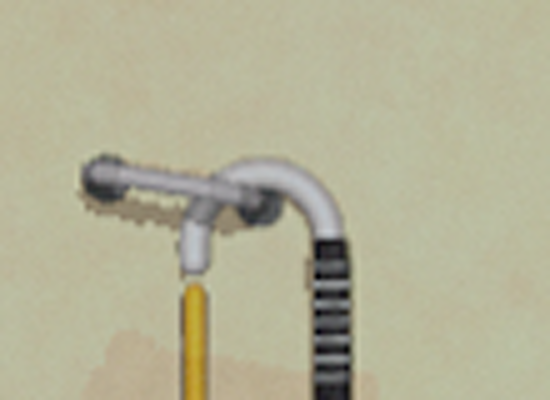

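The leg at (260,205) is centred in the crook, 3–4 mm short of bearing on it.

```bash
python3 -m jog '[{"tx":-1,"ty":0,"tz":0,"ax":0,"ay":0,"az":0,"jaw":0.3},{"tx":-1,"ty":0,"tz":0,"ax":0,"ay":0,"az":0,"jaw":0.3}]' | sed -n '2p;4p'
python3 -m jog '[{"tx":-0.5,"ty":0,"tz":0,"ax":0,"ay":0,"az":0,"jaw":0.3},{"tx":0,"ty":0,"tz":0,"ax":0,"ay":0,"az":0,"jaw":0.3}]' | sed -n '2p;4p'

```

```text
eef_pos: [441.0, 33.1, 2.0]
force: [4.5, 1.0, -0.3]
eef_pos: [440.9, 33.1, 2.1]
force: [5.1, 0.7, -1.4]
```

```bash
python3 -m jog '[{"tx":-0.5,"ty":0,"tz":0,"ax":0,"ay":0,"az":0,"jaw":0.3},{"tx":0,"ty":0,"tz":0,"ax":0,"ay":0,"az":0,"jaw":0.3}]' | sed -n '2p;4p'

```

```text
eef_pos: [440.9, 33.1, 2.3]
force: [6.8, -0.1, -2.3]
```

```bash
python3 -m jog '[{"tx":0,"ty":0,"tz":0.4,"ax":0,"ay":0,"az":0,"jaw":0.3},{"tx":0,"ty":0,"tz":0,"ax":0,"ay":0,"az":0,"jaw":0.3}]' | sed -n '2p;4p'
python3 -m jog '[{"tx":0,"ty":0,"tz":0,"ax":0,"ay":0,"az":0,"jaw":-0.1},{"tx":0,"ty":0,"tz":0,"ax":0,"ay":0,"az":0,"jaw":-0.2},{"tx":0,"ty":0,"tz":0,"ax":0,"ay":0,"az":0,"jaw":-0.3},{"tx":0,"ty":0,"tz":0,"ax":0,"ay":0,"az":0,"jaw":-0.4},{"tx":0,"ty":0,"tz":0,"ax":0,"ay":0,"az":0,"jaw":-0.4}]' 20
python3 -m jog '[{"tx":0,"ty":0,"tz":-10,"ax":0,"ay":0,"az":0,"jaw":-0.4},{"tx":0,"ty":0,"tz":-20,"ax":0,"ay":0,"az":0,"jaw":-0.4},{"tx":0,"ty":0,"tz":-30,"ax":0,"ay":0,"az":0,"jaw":-0.4},{"tx":0,"ty":0,"tz":-50,"ax":0,"ay":0,"az":0,"jaw":-0.4},{"tx":-20,"ty":0,"tz":-50,"ax":0,"ay":0,"az":0,"jaw":-0.4}]'
python3 -m jog '[{"tx":-45,"ty":0,"tz":-20,"ax":0,"ay":0,"az":0,"jaw":-0.4},{"tx":-40,"ty":0,"tz":0,"ax":0,"ay":0,"az":0,"jaw":-0.4},{"tx":0,"ty":0,"tz":0,"ax":0,"ay":0,"az":0,"jaw":-0.4}]'
python3 - <<'E'
from h import *
c=capture('top');d=capture('scene')
a=cv2.resize(c['color'][190:310,180:290,::-1],None,fx=4,fy=4,interpolation=2);b=cv2.resize(d['color'][200:320,160:245,::-1],None,fx=4,fy=4,interpolation=2)
cv2.imwrite('pics/t8.png',np.hstack([a,b]))
E
```

```text
eef_pos: [440.8, 33.0, 1.8]
force: [6.0, 1.2, -2.1]
time_s: 11.05
eef_pos: [439.4, 33.3, 1.4]
ee_rot: [-0.0, 1.0, -0.01, -0.0]
force: [0.4, 0.3, 0.1]
grip_width: 0.697
grip_force: 0.0
time_s: 11.68
eef_pos: [419.5, 33.6, 163.6]
ee_rot: [0.0, 1.0, -0.01, 0.001]
force: [1.1, -0.0, 0.7]
grip_width: 0.696
grip_force: 0.0
time_s: 12.05
eef_pos: [332.9, 35.6, 182.1]
ee_rot: [0.0, 1.0, -0.01, 0.001]
force: [1.1, -0.8, 0.1]
grip_width: 0.701
grip_force: 0.0
```

View pics/t8.png

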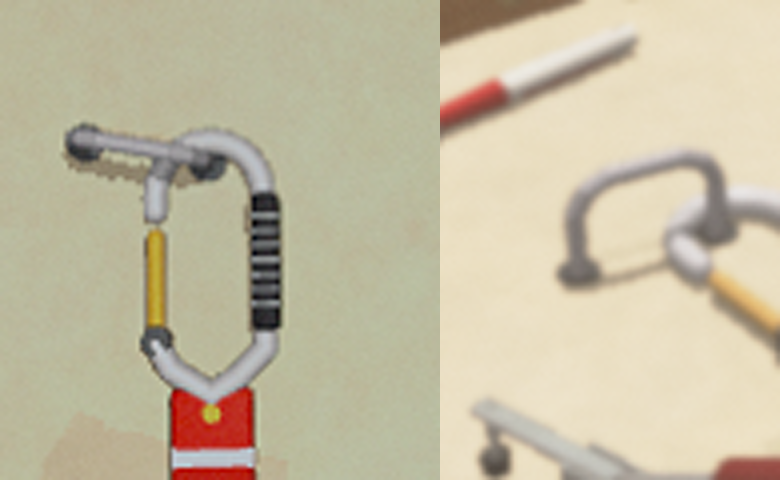

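The hook lies flat with the gate closed at (156,275). The leg sits in the crook at (208,160), and the arm is clear.

```bash
python3 -c "
from rig import finish_job
print(finish_job())"
```

```text
the job is handed in; nothing more can be done
None
```

The job is handed in: the near leg was pressed in through the gate, which shut behind it, the tag was tugged to about 6 N at the wrist (peak 6.8 N), and the hook was released lying flat with the leg in the crook; the verdict was not shown.

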